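# Open the child-resistant jar and park its cap

### The arm

A 7-joint arm with a two-finger parallel gripper is mounted at the origin on a cart in front of the work surface, level with it; the furniture and walls round the work are solid. World frame = base frame: x ahead of the robot, y to its left, z up, the work surface at z = 0. Lengths are in m, angles in rad, forces in N, time in s.
With the tool pointing down it reaches from about 0.4 to 0.875 m from the base axis. Payload 19.3 kg.
Tool frame: the origin (TCP) lies at the very end of the fingers, on their centre line; the grasp point (between the pads) lies 19 mm behind it; z points along the fingers, y is the line along which they close (so a half turn about z gives the same grasp; the last joint's range is limited). The gripper opens to 85 mm and grips with 20 to 120 N. Pads are 22 mm wide; open, the fingers measure 114 mm over their backs; the gripper's body (76 mm by 85 mm) begins 54 mm behind the grasp point. The pads swing forward as they close: fully open they stand 13 mm farther back than shut.
Start: joints at [-1.279, 0.521, -0.036, 1.599, 0.021, 1.021, -0.113], TCP at [0.221, 0.585, 0.231] pointing down, gripper open.
Joint ranges: [-2.91, 2.91], [-0.3, 2.13], [-1.5, 1.42], [0.17, 2.43], [-1.26, 4.41], [0.16, 1.93], [-2.52, 2.52]. Speed limits (rad/s): [1.89, 1.89, 2.39, 2.39, 3.01, 3.01, 3.01].

### API

Orientations are given as [roll, pitch, yaw] about the fixed x, y, z axes, in that order (R = Rz(yaw) Ry(pitch) Rx(roll)).
In Python, from workcell import bot gives the robot as it stands.
- The arm moves only by the tool servo_tool, never from a script. Its argument "plan" is a list of rows, each a list of 7 numbers: the finger opening in cm, from 0 to 8.54, then the shift along the tool's x, y, z in cm, then the turn, a rotation vector about the tool's x, y, z in degrees. In form: [[fingers, x, y, z, wx, wy, wz], ...]. A call has 1 to 10 rows; each row is the pose to reach, as a shift and turn from the pose commanded when the call began, along the tool's axes at that moment; what a row does not reach only later rows make up. A row lasts 1/10 s, in which the tool goes at most 50 mm and 8.59 degrees, less where a joint would pass 70% of its speed; a pose out of reach is approached as far as the arm can. A call with a gripper value outside its range is refused whole. The fingers move at their own pace and stop on an object; "force" is the grip in N (left out, the last holds). Time passes only in rows, so rows that repeat a pose let the fingers close. It gives the time, the measured TCP pose, the force, the opening and the grip force at its end, in the units of the state.
- bot.observe(): the state, without advancing time (a new reading comes with each control period).
- bot.grab_frame(name): name is "scene" or "top" or "wrist"; returns a dict with "frame" (420x560x3 uint8, blue, green, red), "mtx" (3x3 intrinsics, pixels), "k1" (the pictures are not rectified: a ray, as slopes to the right and down, at radius r is drawn at 1 + k1 r^2 times it, then the intrinsics apply), "R" (3x3) and "t" (3): a world point X has camera coordinates R X + t; the wrist camera has in their place "T_tool_cam" (4x4, takes a point from camera to tool coordinates, whose origin is the TCP and whose axes are the flange's). Camera axes: x right, y down, z forward; pixel columns grow to the right and rows downward; lengths in m; the calibration is good to about 2 mm. A picture is of the moment at which its call begins: read the wrist's pose just before it. There is no depth.
- bot.job_done(): hands the job in; it is judged then, once.
The state is a dict: "clock": time; "qpos": joint angles; "qd": joint speeds; "joint_efforts": joint torques, N m; "position": TCP position; "tool_rot": TCP orientation; "force": force on the tool from outside, world axes, zero at the start; "moment": the same for the moment, N m; "grip_width": finger opening in m; "finger_force": force on a finger pad.
Only numpy, scipy, OpenCV 4.12 (cv2) and the standard library are available. Lean on these libraries where they do the work, as an engineer would, in place of code of your own. Each camera call takes 0.05 s, during which the arm holds its last target. There are 200 camera calls.

### The job

Open the amber jar in the bench holder: its white safety cap only comes off if you push it down against its spring, firmly but never with more than 25 N, and keep it down while turning it anticlockwise about a sixth of a turn. Then lift the cap off, set it down gently, top side up, flat inside the round steel dish and let go; do not disturb the other things on the bench.

Things in the scene. Friction and masses are not known exactly. Their poses are not given: they have to be found in the camera images.
- jar: amber glass jar, 64 mm wide, in a fixed grey bench holder 100 x 100 x 18 mm (black collar 78 mm wide, up to 34 mm). Shoulder at 62 to 79 mm height, neck 33 mm wide up to 99 mm, its insert up to 101 to 108 mm; three hooks on the neck (42 mm over all) hidden under the cap. Origin: centre of the holder's underside, on the bench; z up; x points to the orange dot on the shoulder
- jar_seat (a point): point on the jar's axis 90 mm above the bench: origin of the closed cap. Turned 35 to 85 degrees anticlockwise seen from above, the cap's lugs are in the gaps and it lifts straight up, clear of the neck after 20 mm; at 90 degrees, and 5 degrees clockwise, it meets rigid stops. Unpressed, turning or pulling only loads the locking teeth. More than 25 N between cap and jar in any direction is damage
- cap: white round ribbed safety cap, 52 mm wide, 38 mm tall, about 70 g, loose but locked on the jar; upper 14 mm solid, below that a hollow skirt with three inner lugs locked behind teeth under the neck's hooks. Origin: centre of the skirt's underside; z up through the top; x points to the orange bar on its top, which points to the jar's dot (within 5 degrees) when closed
- cap_top (a point): centre of the cap's top face, 38 mm above its origin. A spring in the cap (0.8 N/mm, holding 1.6 to 7.2 N when closed) lifts it. Pushed down with 8.4 N its lugs clear the teeth; it meets a hard stop 1.3 mm further, at 9.4 N. The travel differs from jar to jar: 1.5 to 8.5 mm to clear, 2.8 to 9.8 mm to the stop, so go by force: press to 11 to 15 N and keep that while turning
- dish: low round stainless dish, loose, 100 mm wide, 12 mm high, inner floor 2 mm above its underside and about 88 mm wide, 150 g. Origin: centre of its underside; z up
- wash_small: white bottle with a red cap, 52 mm wide, 120 mm tall, bystander; origin at the centre of its underside
- vial_15: small clear vial with a white cap, 23 mm wide, 76 mm tall, bystander; origin at the centre of its underside
- tape_roll: roll of tan tape lying flat, 105 mm wide, 25 mm tall, bystander; origin at the centre of its underside
- timer: white bench timer with coloured buttons, 66 x 66 x 19 mm, bystander; origin at the centre of its underside
- septa_tin: round white tin, 66 mm wide, 26 mm tall, bystander; origin at the centre of its underside
There are look-alikes about, which are no part of the job. What is shaped like the jar but blue is not meant. What is shaped like the cap but pink is not meant.

How it is judged:
On the way, in this order (a step that is already met when the one before it is completed fails the run):
1. the cap is turned at least 32 degrees on the neck, while still on it (angle between the x axis of cap and the x axis of jar, either way round above 0.56 rad and horizontal distance between cap and jar_seat below 0.006 m and z of cap in the frame of jar_seat below 0.012 m), for 0.1 s.
2. the cap is lifted clear of the neck (z of cap in the frame of jar_seat above 0.02 m), for 0.1 s.
At the end, for the whole second after the job is handed in: the cap lies inside the steel dish, flat and top side up (its axis within 20 mm of the dish's centre, its underside within 5 mm of the dish's underside, within 0.08 rad of upright), let go and at rest; the dish stands flat on the bench (horizontal distance between cap and dish below 0.02 m and z of cap in the frame of dish below 0.005 m and angle between cap's own z axis and vertical below 0.08 rad and height (world z) of dish below 0.004 m and angle between dish's own z axis and vertical below 0.05 rad and linear speed of cap below 0.02 m/s and contact force between the fingers and cap below 0.1 N); the robot touches nothing.
It fails at once if cap and jar pressed or forced against each other with more than 25 N (contact force between cap and jar above 25 N).
It fails at once if the cap dropped into the dish (faster than 0.6 m/s within 20 mm of it) (horizontal distance between cap and dish below 0.06 m and z of cap in the frame of dish below 0.02 m and linear speed of cap above 0.6 m/s).
It fails at once if a bystander (bottle, vial, tape, timer, tin) moved by more than 30 mm (distance of any of wash_small, vial_15, tape_roll, timer, septa_tin from where it was at the start of the episode above 0.03 m).
It also fails if it takes over 50 s, if anything falls off the work surface, if the arm or the gripper's body presses on something with over 40 N, if the wrist force passes 120 N, or if a joint passes its speed limit or range.

## Working session

There is one attempt and no reset: what is moved stays moved. The work goes in short steps, Python scripts to look and compute and a tool call to move; the robot and the scene stay as the last step left them, time stands still between calls to the robot, and variables do not carry over. Pictures are saved under pics/ and viewed, at most 10 in all, crops included, and the job is handed in when it is done.

Besides the shell and the picture viewer there is one more tool, called after "Emit:" as name([rows], argument=value, ...), one row to a line, values as JSON. servo_tool: Moves the arm, as the interface text tells. Its arguments: {"type":"object","properties":{"plan":{"type":"array","items":{"type":"array","items":{"type":"number"}}},"force":{"type":"number"}},"required":["plan"]}

```bash
mkdir -p pics
cat > h.py <<'E'
import numpy as np, cv2, pickle
from scipy.spatial.transform import Rotation as Ro
from workcell import bot
def grab(n):
    s=bot.observe(); f=bot.grab_frame(n)
    if 'T_tool_cam' in f:
        T=np.eye(4); T[:3,:3]=Ro.from_euler('xyz',s['tool_rot']).as_matrix(); T[:3,3]=s['position']
        W=np.linalg.inv(T@np.array(f['T_tool_cam'])); f['R'],f['t']=W[:3,:3],W[:3,3]
    f['R']=np.array(f['R']); f['t']=np.array(f['t']); f['mtx']=np.array(f['mtx'])
    return f
def ray(f,uv):
    d=np.array([f['k1'],0,0,0,0.])
    p=cv2.undistortPoints(np.array([[uv]],float),f['mtx'],d)[0,0]
    return -f['R'].T@f['t'], f['R'].T@np.array([p[0],p[1],1])
def onz(f,uv,z):
    o,d=ray(f,uv); return o+d*(z-o[2])/d[2]
E
python3 - <<'E'
from h import *
s=bot.observe(); print({k:np.round(v,3).tolist() for k,v in s.items()})
for n in('top','scene','wrist'):
    f=grab(n); pickle.dump(f,open(n+'.pkl','wb')); cv2.imwrite(f'pics/{n}0.png',f['frame']); print(n,np.round(-f['R'].T@f['t'],3),f['k1'])
E
```

```text
{'clock': 0.0, 'qpos': [-1.279, 0.522, -0.036, 1.6, 0.021, 1.021, -0.113], 'qd': [0.0, 0.001, -0.001, 0.001, 0.0, -0.0, 0.001], 'joint_efforts': [0.0, -92.711, 1.98, -36.993, 0.018, 0.008, -0.0], 'position': [0.221, 0.584, 0.231], 'tool_rot': [-3.14, 0.0, 2.78], 'force': [-0.628, -0.552, -0.184], 'moment': [0.004, -0.036, 0.031], 'finger_force': 0.0, 'grip_width': 0.085}
top [ 0.453 -0.059  1.116] -0.0577707595765021
scene [ 0.087 -0.638  0.945] -0.07287173411944912
wrist [0.15  0.61  0.373] -0.06565528003662087
```

View pics/top0.png

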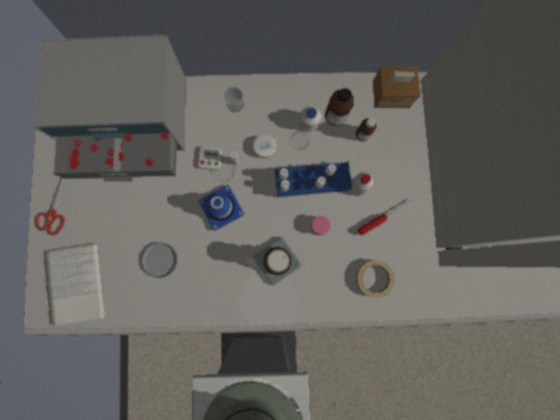

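View pics/scene0.png

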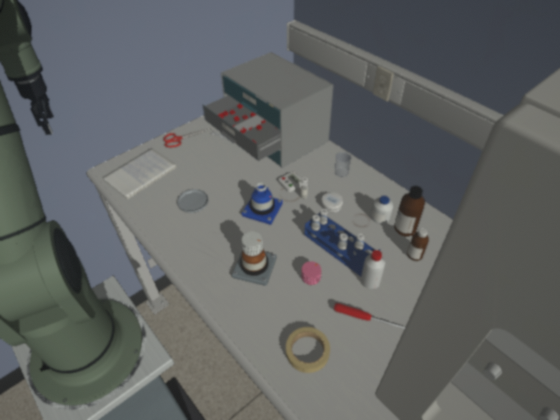

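The top view shows the white cap on the jar at about (278,261), the dish at (158,260), the tape at (376,279) and the pink cap at (320,225). The blue jar is at (221,207). The scene view has the jar at (253,255) and the dish at (192,200).

Run:
```python
from h import *
f=pickle.load(open('top.pkl','rb')); g=pickle.load(open('scene.pkl','rb'))
print('cap',onz(f,(278,261),.128),onz(g,(253,239),.128))
print('dish',onz(f,(158.5,260),.012),onz(g,(192,200),.012))
print('tape',onz(f,(376,279),.025),'pink',onz(f,(320,225),.038),'blue',onz(f,(219,202),.128),'wash',onz(f,(365,182),.12))
for n,im,c,r in(('t',f,(278,261),35),('d',f,(158,260),30)):
    x=im['frame'][c[1]-r:c[1]+r,c[0]-r:c[0]+r]; cv2.imwrite(f'pics/c{n}.png',cv2.resize(x,(400,400),interpolation=2))
a=cv2.hconcat([cv2.imread('pics/ct.png'),cv2.resize(g['frame'][215:295,215:295],(400,400),interpolation=2)]);cv2.imwrite('pics/crop1.png',a)
```

```text
cap [ 0.45840764 -0.08435553  0.128     ] [ 0.46467834 -0.08465687  0.128     ]
dish [0.46999617 0.24840784 0.012     ] [0.47154931 0.24851279 0.012     ]
tape [ 0.40161266 -0.3572494   0.025     ] pink [ 0.55477729 -0.20622907  0.038     ] blue [0.61206821 0.06246679 0.128     ] wash [ 0.65674816 -0.31837031  0.12      ]
```

View pics/crop1.png

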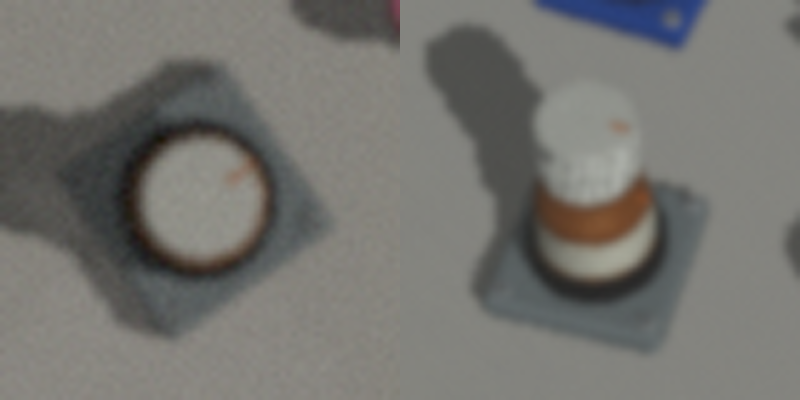

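Emit:
servo_tool([
  [8.5,-23,-27,-2,0,0,55],
  [8.5,-23,-27,-2,0,0,55],
  [8.5,-23,-27,-2,0,0,55],
  [8.5,-23,-27,-2,0,0,55],
  [8.5,-23,-27,-2,0,0,55],
  [8.5,-23,-27,-2,0,0,55],
  [8.5,-23,-27,-2,0,0,55],
  [8.5,-46,-54,-2,0,0,109],
  [8.5,-46,-54,-2,0,0,109],
  [8.5,-46,-54,-2,0,0,109],
])

```text
clock: 1.15
position: [0.3897, 0.1124, 0.2514]
tool_rot: [3.141, -0.001, 1.364]
force: [1.9, 1.2, -0.0]
grip_width: 0.0848
finger_force: 0.0
```

Emit:
servo_tool([
  [8.5,-17,10,0,0,0,25],
  [8.5,-17,10,0,0,0,25],
  [8.5,-17,10,0,0,0,25],
  [8.5,-17,10,0,0,0,25],
  [8.5,-17,10,0,0,0,25],
  [8.5,-17,10,0,0,0,25],
  [8.5,-17,10,0,0,0,25],
])

```text
clock: 1.85
position: [0.4534, -0.0714, 0.251]
tool_rot: [-3.141, 0.0, 0.935]
force: [-0.5, 0.6, 0.1]
grip_width: 0.0848
finger_force: 0.0
```

Run:
```python
from h import *
s=bot.observe();print(s['position'],s['tool_rot'],s['force'],s['qpos'])
f=grab('wrist'); pickle.dump(f,open('w1.pkl','wb')); cv2.imwrite('pics/w1.png',f['frame']);print(-f['R'].T@f['t'])
```

```text
[ 0.45338137 -0.07139541  0.25096822] [-3.14101827e+00  2.41332445e-05  9.34571461e-01] [-0.52258361  0.63001092  0.05375682] [-0.48825365  0.27277768  0.63182033  2.0176809  -0.20286782  0.91245989
 -0.38523746]
[ 0.49769392 -0.0117228   0.39329308]
```

View pics/w1.png

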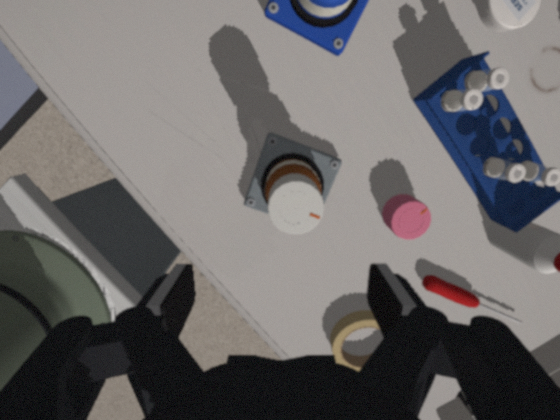

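The wrist view shows the white cap's top at about (296,205), with its orange bar at (314,215). I'll fit the disc and check it in the scene and top pictures.

Run:
```python
from h import *
def disc(f,c,r):
    im=f['frame'].astype(int); b,g,rr=im[...,0],im[...,1],im[...,2]
    roi=np.zeros(b.shape,np.uint8); cv2.circle(roi,c,r,1,-1)
    return im,b,g,rr,roi
f=pickle.load(open('w1.pkl','rb'))
im,b,g,r,roi=disc(f,(296,206),34)
print(im[195,290],im[230,290],im[160,210],im[205,316])
hsv=cv2.cvtColor(f['frame'],cv2.COLOR_BGR2HSV)
th=(int(im[195,290].mean())+int(im[160,210].mean()))/2
m=((roi>0)&(im.mean(2)>th)).astype(np.uint8)
m=cv2.morphologyEx(m,cv2.MORPH_OPEN,np.ones((3,3)))
c=max(cv2.findContours(m,0,1)[0],key=cv2.contourArea); h=cv2.convexHull(c)
print(cv2.minEnclosingCircle(h),cv2.fitEllipse(h),th)
P=np.array([onz(f,p[0].astype(float),.128) for p in h])[:,:2].astype(np.float32)
(cx,cy),R=cv2.minEnclosingCircle(P*1000); print('cap world',cx,cy,R, cv2.fitEllipse(P*1000))
o=(roi>0)&(r-b>45); v,u=np.nonzero(o); w=onz(f,(u.mean(),v.mean()),.128); print('bar',w,len(u),np.degrees(np.arctan2(w[1]*1000-cy,w[0]*1000-cx)))
s=bot.observe()
```

```text
[168 172 175] [169 174 178] [150 154 160] [167 172 176]
((296.05377197265625, 209.37835693359375), 27.299707412719727) ((295.8116455078125, 208.66249084472656), (52.48734664916992, 54.290061950683594), 75.23522186279297) 162.5
cap world 460.5942687988281 -84.91166687011719 25.399551391601562 ((460.7215270996094, -84.95160675048828), (49.954559326171875, 50.65181350708008), 138.65260314941406)
bar [ 0.48122538 -0.08219166  0.128     ] 80 7.510556400683643
```

Emit:
servo_tool([
  [8.5,-0.65,1.4,3,0,0,0],
  [8.5,-0.65,1.4,6,0,0,0],
  [8.5,-0.65,1.4,9,0,0,0],
  [8.5,-0.65,1.4,10.5,0,0,0],
  [8.5,-0.65,1.4,10.5,0,0,0],
  [8.5,-0.65,1.4,10.5,0,0,0],
])

```text
clock: 2.5
position: [0.4612, -0.0852, 0.1467]
tool_rot: [3.142, -0.0, 0.935]
force: [0.3, -0.1, -0.4]
grip_width: 0.0849
finger_force: 0.0
```

Run:
```python
from h import *
s=bot.observe();print(s['position'],s['tool_rot'],s['force'])
f=grab('wrist'); pickle.dump(f,open('w2.pkl','wb')); cv2.imwrite('pics/w2.png',f['frame']);print(-f['R'].T@f['t'])
```

```text
[ 0.46117253 -0.08515654  0.1466627 ] [ 3.14155928e+00 -1.50462122e-04  9.34712159e-01] [ 0.31052709 -0.10942782 -0.36780894]
[ 0.50539242 -0.02544615  0.2890008 ]
```

View pics/w2.png

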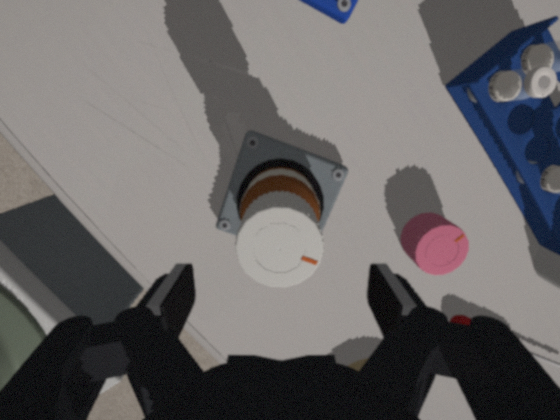

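The cap's top disc is centred at about (280,246), with the finger edges at columns 193 and 369. That puts it midway between the fingers.

Run:
```python
from h import *
f=pickle.load(open('w2.pkl','rb')); im=f['frame'].astype(int).mean(2)
roi=np.zeros(im.shape,np.uint8); cv2.circle(roi,(280,246),48,1,-1)
g=cv2.Canny(f['frame'],30,80); 
print(im[246,225:245].astype(int),im[246,315:335].astype(int),im[275:300,280].astype(int),im[195:215,280].astype(int))
```

```text
[151 149 149 149 148 149 148 149 152 149 147 154 161 166 166 166 165 165
 168 164] [170 167 169 168 168 170 170 165 159 154 152 153 149 150 151 150 154 151
 151 150] [169 168 169 168 170 169 172 169 171 171 172 170 158 155 150 153 154 149
 151 150 151 150 150 151 151] [ 89  86  87  88  85  84  88  85  87  89  91 101 122 150 161 166 167 167
 165 166]
```

Run:
```python
from h import *
f=pickle.load(open('w2.pkl','rb'))
for uv in((236.5,246),(323,246),(280,287),(280,246)): print(onz(f,uv,.128))
R=Ro.from_euler('xyz',[np.pi,0,.9347]).as_matrix()
L=onz(f,(236.5,246),.128);Rr=onz(f,(323,246),.128);B=onz(f,(280,287),.128)
t=np.array([.46117,-.08516,.128])
print([np.round(R.T@(p-t)*1000,1) for p in(L,Rr,B)])
def pr(X):
    return cv2.projectPoints(np.array(X,float).reshape(-1,1,3),cv2.Rodrigues(f['R'])[0],f['t'],f['mtx'],np.array([f['k1'],0,0,0,0.]))[0].reshape(-1,2)
print(pr([t+R@[26,0,0],t-R@[26,0,0],t+R@[0,26,0],t-R@[0,26,0],t,t+R@[26,0,.038],t-R@[26,0,.038]]) if 0 else pr([t+R@np.array(v)/1000 for v in([26,0,0],[-26,0,0],[0,26,0],[0,-26,0],[0,0,0],[26,0,38])]))
```

```text
[ 0.44230208 -0.06754701  0.128     ]
[ 0.4828233  -0.09747201  0.128     ]
[ 0.44648699 -0.10448959  0.128     ]
[ 0.46269894 -0.0825722   0.128     ]
[array([  3. , -25.6,  -0. ]), array([ 3. , 24.7,  0. ]), array([-24.3,  -0.3,  -0. ])]
[[280.5204843  208.09699678]
 [280.53860652 289.4626981 ]
 [324.93866995 250.63953696]
 [236.11909882 250.64377417]
 [280.52965121 250.69923674]
 [280.55190261 192.01830214]]
```

Emit:
servo_tool([
  [8.5,0.1,0,2.5,0,0,0],
  [8.5,0.1,0,4,0,0,0],
  [8.5,0.1,0,4.8,0,0,0],
  [8.5,0.1,0,4.8,0,0,0],
  [6.5,0.1,0,4.8,0,0,0],
  [6,0.1,0,4.8,0,0,0],
  [5.8,0.1,0,4.8,0,0,0],
], force=20)

```text
clock: 3.25
position: [0.4619, -0.0849, 0.0987]
tool_rot: [3.141, -0.001, 0.934]
force: [-0.3, 0.0, 0.1]
grip_width: 0.0579
finger_force: 0.0
```

Emit:
servo_tool([
  [5.5,0,0,0,0,0,0],
  [5.4,0,0,0,0,0,0],
  [5.3,0,0,0,0,0,0],
  [5.25,0,0,0,0,0,0],
])

```text
clock: 3.65
position: [0.4614, -0.0849, 0.0981]
tool_rot: [-3.141, 0.0, 0.934]
force: [-2.1, 1.7, 1.8]
grip_width: 0.0523
finger_force: 1.4
```

Emit:
servo_tool([
  [5.2,0,-0.03,0,0,0,0],
  [5.1,0,-0.03,0,0,0,0],
  [5.0,0,-0.03,0,0,0,0],
])

```text
clock: 3.95
position: [0.4614, -0.0848, 0.0982]
tool_rot: [3.142, -0.0, 0.934]
force: [-2.2, 0.7, 2.8]
grip_width: 0.0516
finger_force: 20.4
```

Emit:
servo_tool([
  [4.9,0,0,0,0,0,0],
  [4.9,0,0,0,0,0,0],
  [4.9,0,0,0,0,0,0],
  [4.9,0,0,0.1,0,0,0],
  [4.9,0,0,0.1,0,0,0],
], force=60)

```text
clock: 4.45
position: [0.4613, -0.0848, 0.0971]
tool_rot: [-3.142, 0.0, 0.933]
force: [-2.5, 0.5, 4.1]
grip_width: 0.0508
finger_force: 61.7
```

Emit:
servo_tool([
  [4.9,0,0,0.1,0,0,0],
  [4.9,0,0,0.1,0,0,0],
  [4.9,0,0,0.1,0,0,0],
])

```text
clock: 4.75
position: [0.4614, -0.0848, 0.0961]
tool_rot: [3.142, 0.0, 0.933]
force: [-1.7, 1.0, 5.3]
grip_width: 0.0505
finger_force: 61.7
```

Emit:
servo_tool([
  [4.9,0,0,0.1,0,0,0],
  [4.9,0,0,0.1,0,0,0],
  [4.9,0,0,0.1,0,0,0],
])

```text
clock: 5.05
position: [0.4614, -0.0848, 0.0952]
tool_rot: [3.142, -0.0, 0.934]
force: [-2.1, 1.9, 5.1]
grip_width: 0.0504
finger_force: 61.8
```

Emit:
servo_tool([
  [4.9,0,0,0.1,0,0,0],
  [4.9,0,0,0.1,0,0,0],
  [4.9,0,0,0.1,0,0,0],
])

```text
clock: 5.35
position: [0.4614, -0.0848, 0.0942]
tool_rot: [3.142, -0.0, 0.933]
force: [-3.1, 0.7, 4.7]
grip_width: 0.0509
finger_force: 61.9
```

Emit:
servo_tool([
  [4.9,0,0,0.1,0,0,0],
  [4.9,0,0,0.1,0,0,0],
  [4.9,0,0,0.1,0,0,0],
])

```text
clock: 5.65
position: [0.4614, -0.0848, 0.0932]
tool_rot: [3.142, -0.0, 0.933]
force: [-2.4, 1.8, 6.6]
grip_width: 0.0508
finger_force: 62.0
```

Emit:
servo_tool([
  [4.9,0,0,0.1,0,0,0],
  [4.9,0,0,0.1,0,0,0],
  [4.9,0,0,0.1,0,0,0],
])

```text
clock: 5.95
position: [0.4614, -0.0848, 0.0922]
tool_rot: [3.142, -0.0, 0.933]
force: [-3.0, 1.4, 7.9]
grip_width: 0.0505
finger_force: 62.0
```

Emit:
servo_tool([
  [4.9,0,0,0.05,0,0,0],
  [4.9,0,0,0.05,0,0,0],
  [4.9,0,0,0.05,0,0,0],
])

```text
clock: 6.25
position: [0.4614, -0.0848, 0.0917]
tool_rot: [3.141, -0.0, 0.933]
force: [-3.2, 2.0, 8.2]
grip_width: 0.0508
finger_force: 62.1
```

Emit:
servo_tool([
  [4.9,0,0,0.05,0,0,0],
  [4.9,0,0,0.05,0,0,0],
  [4.9,0,0,0.05,0,0,0],
])

```text
clock: 6.55
position: [0.4614, -0.0848, 0.0913]
tool_rot: [3.141, -0.0, 0.933]
force: [-3.7, 0.9, 8.0]
grip_width: 0.0502
finger_force: 62.1
```

Emit:
servo_tool([
  [4.9,0,0,0.05,0,0,0],
  [4.9,0,0,0.05,0,0,0],
  [4.9,0,0,0.05,0,0,0],
])

```text
clock: 6.85
position: [0.4614, -0.0848, 0.0909]
tool_rot: [3.141, -0.0, 0.933]
force: [-3.6, 1.9, 14.8]
grip_width: 0.0506
finger_force: 63.1
```

Emit:
servo_tool([
  [4.9,0,0,-0.01,0,0,-1],
  [4.9,0,0,-0.01,0,0,-3],
  [4.9,0,0,-0.01,0,0,-5],
  [4.9,0,0,-0.01,0,0,-5],
])

```text
clock: 7.25
position: [0.4618, -0.085, 0.091]
tool_rot: [3.141, -0.0, 1.022]
force: [-1.1, 0.6, 9.3]
grip_width: 0.0502
finger_force: 62.4
```

Emit:
servo_tool([
  [4.9,0,0,0.02,0,0,0],
  [4.9,0,0,0.02,0,0,-2],
  [4.9,0,0,0.02,0,0,-4],
  [4.9,0,0,0.02,0,0,-6],
  [4.9,0,0,0.02,0,0,-6],
])

```text
clock: 7.75
position: [0.4621, -0.0851, 0.091]
tool_rot: [3.14, -0.0, 1.127]
force: [-0.5, -0.5, 10.1]
grip_width: 0.0508
finger_force: 62.5
```

Run:
```python
from h import *
s=bot.observe();print({k:np.round(s[k],3) for k in('force','moment','position','qpos')})
f=grab('wrist');pickle.dump(f,open('w3.pkl','wb')); x=f['frame'][150:330,180:390]; cv2.imwrite('pics/w3.png',cv2.resize(x,None,fx=3,fy=3))
```

```text
{'force': array([-0.481, -0.46 , 10.099]), 'moment': array([0.093, 0.078, 0.028]), 'position': array([ 0.462, -0.085,  0.091]), 'qpos': array([-0.239,  0.545,  0.391,  2.131, -0.399,  0.533,  0.003])}
```

View pics/w3.png

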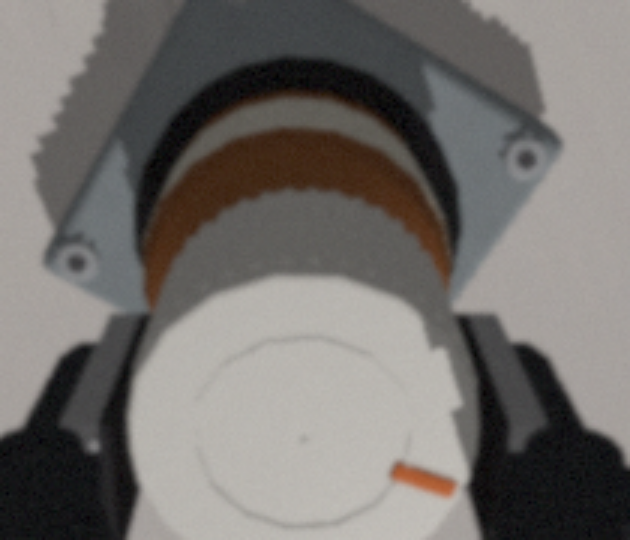

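The bar sits at the same angle relative to the fingers as before, so the cap is turning with the gripper. The press is holding at about 10 N.

Emit:
servo_tool([
  [4.9,0,0,0.015,0,0,-2],
  [4.9,0,0,0.015,0,0,-5],
  [4.9,0,0,0.015,0,0,-8],
  [4.9,0,0,0.015,0,0,-11],
  [4.9,0,0,0.015,0,0,-14],
  [4.9,0,0,0.015,0,0,-14],
])

```text
clock: 8.4
position: [0.4625, -0.0851, 0.091]
tool_rot: [3.139, -0.0, 1.372]
force: [0.2, 0.1, 11.7]
grip_width: 0.0505
finger_force: 62.7
```

Emit:
servo_tool([
  [4.9,0,0,0,0,0,-3],
  [4.9,0,0,0,0,0,-6],
  [4.9,0,0,0,0,0,-9],
  [4.9,0,0,0,0,0,-12],
  [4.9,0,0,0,0,0,-15],
  [4.9,0,0,0,0,0,-15],
])

```text
clock: 9.0
position: [0.4625, -0.0851, 0.091]
tool_rot: [3.139, 0.0, 1.633]
force: [0.5, 0.3, 13.3]
grip_width: 0.0509
finger_force: 62.6
```

Emit:
servo_tool([
  [4.9,0,0,-0.01,0,0,-3],
  [4.9,0,0,-0.01,0,0,-6],
  [4.9,0,0,-0.01,0,0,-9],
  [4.9,0,0,-0.01,0,0,-12],
  [4.9,0,0,-0.01,0,0,-15],
  [4.9,0,0,-0.01,0,0,-18],
  [4.9,0,0,-0.01,0,0,-18],
])

```text
clock: 9.7
position: [0.4624, -0.0851, 0.091]
tool_rot: [3.14, 0.001, 1.947]
force: [-0.3, 0.9, 10.3]
grip_width: 0.0505
finger_force: 62.5
```

Run:
```python
from h import *
s=bot.observe();print({k:np.round(s[k],3) for k in('force','moment','position','tool_rot')})
f=grab('wrist');pickle.dump(f,open('w3.pkl','wb')); x=f['frame'][150:330,180:390]; cv2.imwrite('pics/w4.png',cv2.resize(x,None,fx=3,fy=3))
```

```text
{'force': array([-0.325,  0.883, 10.286]), 'moment': array([ 0.103, -0.121,  0.093]), 'position': array([ 0.462, -0.085,  0.091]), 'tool_rot': array([3.140e+00, 1.000e-03, 1.947e+00])}
```

View pics/w4.png

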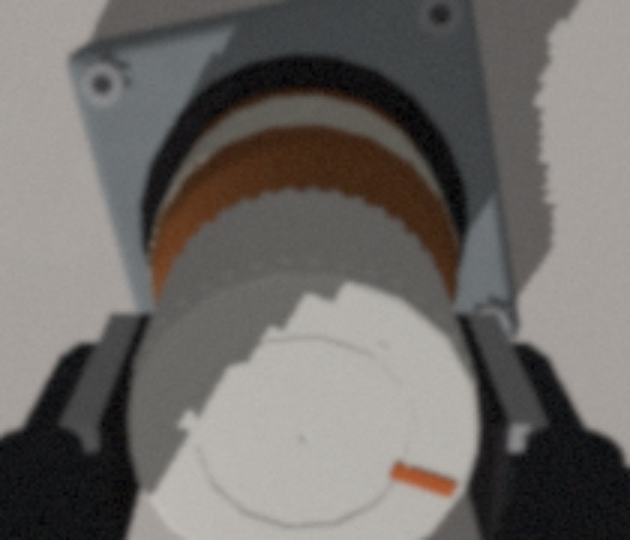

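The bar hasn't moved in the grip, so the cap has turned about 58°. Next I lift slowly.

Emit:
servo_tool([
  [4.9,0,0,-0.2,0,0,0],
  [4.9,0,0,-0.4,0,0,0],
  [4.9,0,0,-0.6,0,0,0],
  [4.9,0,0,-0.8,0,0,0],
  [4.9,0,0,-0.8,0,0,0],
])

```text
clock: 10.25
position: [0.4618, -0.0849, 0.0988]
tool_rot: [3.141, 0.001, 1.946]
force: [1.6, -0.9, 2.4]
grip_width: 0.0503
finger_force: 61.9
```

Emit:
servo_tool([
  [4.9,0,0,-0.3,0,0,0],
  [4.9,0,0,-0.6,0,0,0],
  [4.9,0,0,-0.6,0,0,0],
])

```text
clock: 10.55
position: [0.4611, -0.0848, 0.1046]
tool_rot: [-3.141, -0.0, 1.946]
force: [0.2, -0.6, -0.9]
grip_width: 0.0503
finger_force: 62.2
```

Freed: the only load left is the cap's weight. I'll lift clear and go up.

Emit:
servo_tool([
  [4.9,0,0,-0.5,0,0,0],
  [4.9,0,0,-1,0,0,0],
  [4.9,0,0,-1.5,0,0,0],
  [4.9,0,0,-2.5,0,0,0],
  [4.9,0,0,-4.5,0,0,0],
  [4.9,0,0,-6.5,0,0,0],
  [4.9,0,0,-6.5,0,0,0],
  [4.9,0,0,-6.5,0,0,0],
])

```text
clock: 11.35
position: [0.4615, -0.0848, 0.17]
tool_rot: [3.141, 0.0, 1.946]
force: [-1.0, -0.4, -1.3]
grip_width: 0.0508
finger_force: 62.4
```

Run:
```python
from h import *
s=bot.observe();print({k:np.round(s[k],3) for k in('force','position','tool_rot','qpos')})
for n,lo in(('top',((130,230),(190,290))),('scene',((165,180),(220,222)))):
    f=pickle.load(open(n+'.pkl','rb')); (x0,y0),(x1,y1)=lo
    e=cv2.Canny(f['frame'],25,60)
    c=np.argwhere(e[y0:y1,x0:x1])[:,::-1]+[x0,y0]
    h=cv2.convexHull(c.astype(np.int32)); print(n,cv2.fitEllipse(h),cv2.boundingRect(h))
    P=np.array([onz(f,p[0].astype(float),.012) for p in h])[:,:2]*1000
    print(cv2.minEnclosingCircle(P.astype(np.float32)))
```

```text
{'force': array([-1.023, -0.408, -1.273]), 'position': array([ 0.462, -0.085,  0.17 ]), 'tool_rot': array([3.141, 0.   , 1.946]), 'qpos': array([-0.113,  0.372,  0.213,  2.069, -0.119,  0.71 ,  0.55 ])}
top ((157.23561096191406, 259.3232727050781), (37.35414505004883, 40.0788459777832), 93.81900024414062) (138, 241, 39, 38)
((470.8697509765625, 253.42929077148438), 57.148948669433594)
scene ((191.5357208251953, 199.8246307373047), (24.250816345214844, 33.725730895996094), 79.49828338623047) (176, 188, 33, 25)
((472.2352600097656, 252.49420166015625), 56.88398742675781)
```

Emit:
servo_tool([
  [4.9,4,1.7,0,0,0,0],
  [4.9,8,3.5,0,0,0,0],
  [4.9,12,5.2,0,0,0,0],
  [4.9,16,7,0,0,0,0],
  [4.9,20,8.7,0,0,0,0],
  [4.9,22.5,9.8,0,0,0,0],
  [4.9,22.5,9.8,0,0,0,0],
  [4.9,22.5,9.8,0,0,0,0],
])

```text
clock: 12.15
position: [0.4697, 0.1604, 0.1688]
tool_rot: [-3.14, 0.0, 1.947]
force: [-0.9, -0.5, -1.3]
grip_width: 0.0507
finger_force: 62.4
```

Run:
```python
from h import *
s=bot.observe();print({k:np.round(s[k],3) for k in('force','position','tool_rot','qpos')})
f=grab('wrist');pickle.dump(f,open('w5.pkl','wb')); cv2.imwrite('pics/w5.png',f['frame'])
```

```text
{'force': array([-0.904, -0.451, -1.337]), 'position': array([0.47 , 0.16 , 0.169]), 'tool_rot': array([-3.14 ,  0.   ,  1.947]), 'qpos': array([-0.578,  0.411,  0.167,  2.001, -0.099,  0.738,  0.025])}
```

View pics/w5.png

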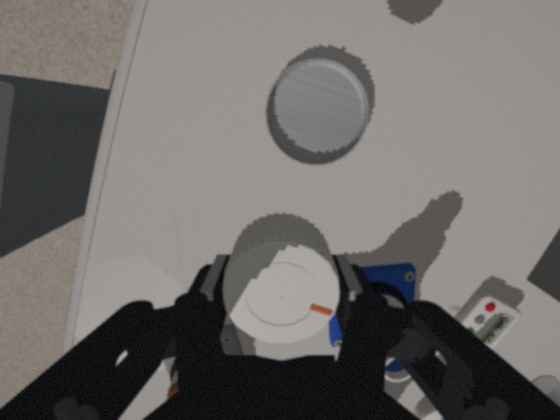

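The dish rim spans roughly columns 267–370 and rows 57–164. The held cap is at (281,292), level between the fingers.

Run:
```python
from h import *
f=pickle.load(open('w5.pkl','rb')); d=np.array([f['k1'],0,0,0,0.])
def circ(c,r,z):
    a=np.linspace(0,2*np.pi,73); X=np.c_[c[0]+r*np.cos(a),c[1]+r*np.sin(a),0*a+z]
    return cv2.projectPoints(X.reshape(-1,1,3),cv2.Rodrigues(f['R'])[0],f['t'],f['mtx'],d)[0].reshape(-1,2)
im=f['frame'].copy()
for c in((.471,.2485),):
    p=circ(c,.05,.012); print(p.min(0),p.max(0),p.mean(0)); q=circ(c,.044,.002); print(q.min(0),q.max(0))
g=f['frame'].astype(int).mean(2)
print(g[108,258:285].astype(int),g[108,355:380].astype(int)); print(g[48:70,320].astype(int),g[145:172,320].astype(int))
print([onz(f,(318,110),z) for z in(.006,.012)])
```

```text
[264.71317191  54.06925653] [369.65663857 163.16575534] [317.86218297 110.07368941]
[271.36680504  62.97987853] [360.75353835 155.880496  ]
[146 149 150 150 150 146 142 131 112  85  70  68  65  72  77  81  91 105
 121 126 126 124 124 124 126 125 123] [124 126 123 124 124 127 129 133 133 129 116 112 116 110  96  87  89 103
 124 141 148 145 151 148 149]
[ 83  85  83  83  82  84  86  86  88  91 102 118 124 132 140 144 144 139
 135 128 129 127] [120 123 121 119 121 115 101  80  76  70  71  70  71  74  70  69  69  69
  82 112 136 144 150 150 148 151 151]
[array([0.47191704, 0.24976524, 0.006     ]), array([0.47132002, 0.24937024, 0.012     ])]
```

Emit:
servo_tool([
  [4.9,4,1.7,0,0,0,0],
  [4.9,8,3.4,2,0,0,0],
  [4.9,8,3.4,5,0,0,0],
  [4.9,8,3.4,8,0,0,0],
  [4.9,8,3.4,10.5,0,0,0],
  [4.9,8,3.4,12.5,0,0,0],
  [4.9,8,3.4,13.8,0,0,0],
  [4.9,8,3.4,13.8,0,0,0],
  [4.9,8,3.4,13.8,0,0,0],
])

```text
clock: 13.1
position: [0.4729, 0.2469, 0.032]
tool_rot: [3.141, 0.0, 1.945]
force: [-0.4, 0.1, 0.1]
grip_width: 0.0504
finger_force: 62.5
```

Emit:
servo_tool([
  [4.9,0,0,0.3,0,0,0],
  [4.9,0,0,0.6,0,0,0],
  [4.9,0,0,0.9,0,0,0],
  [4.9,0,0,1.2,0,0,0],
  [4.9,0,0,1.5,0,0,0],
  [4.9,0,0,1.5,0,0,0],
])

```text
clock: 13.7
position: [0.4723, 0.2472, 0.0161]
tool_rot: [-3.141, 0.0, 1.946]
force: [0.1, -0.5, -1.3]
grip_width: 0.0506
finger_force: 62.5
```

Emit:
servo_tool([
  [4.9,0,0,0.1,0,0,0],
  [4.9,0,0,0.2,0,0,0],
  [4.9,0,0,0.3,0,0,0],
  [4.9,0,0,0.3,0,0,0],
])

```text
clock: 14.1
position: [0.4724, 0.2473, 0.0134]
tool_rot: [-3.141, 0.0, 1.946]
force: [0.1, -0.7, -1.0]
grip_width: 0.0504
finger_force: 62.5
```

Emit:
servo_tool([
  [4.9,0,0,0.1,0,0,0],
  [4.9,0,0,0.1,0,0,0],
])

```text
clock: 14.3
position: [0.4724, 0.2473, 0.0124]
tool_rot: [-3.142, 0.0, 1.946]
force: [-0.4, 0.0, -1.5]
grip_width: 0.0506
finger_force: 62.5
```

Emit:
servo_tool([
  [4.9,0,0,0.1,0,0,0],
  [4.9,0,0,0.1,0,0,0],
])

```text
clock: 14.5
position: [0.4724, 0.2473, 0.0114]
tool_rot: [-3.141, 0.0, 1.946]
force: [0.6, 0.4, -0.6]
grip_width: 0.0507
finger_force: 62.5
```

Emit:
servo_tool([
  [4.9,0,0,0.05,0,0,0],
  [4.9,0,0,0.1,0,0,0],
  [4.9,0,0,0.1,0,0,0],
])

```text
clock: 14.8
position: [0.4725, 0.2473, 0.0107]
tool_rot: [3.141, -0.0, 1.946]
force: [-2.0, -0.6, 4.1]
grip_width: 0.0505
finger_force: 62.9
```

Emit:
servo_tool([
  [4.9,0,0,0.05,0,0,0],
  [4.9,0,0,0.05,0,0,0],
  [4.9,0,0,0.05,0,0,0],
])

```text
clock: 15.1
position: [0.4725, 0.2474, 0.0106]
tool_rot: [3.141, -0.0, 1.946]
force: [-3.6, -1.2, 16.0]
grip_width: 0.0505
finger_force: 64.2
```

The cap is on the dish floor. I back off a little and open slightly.

Emit:
servo_tool([
  [4.9,0,0,-0.06,0,0,0],
  [5.1,0,0,-0.06,0,0,0],
  [5.2,0,0,-0.06,0,0,0],
  [5.4,0,0,-0.06,0,0,0],
  [5.6,0,0,-0.06,0,0,0],
  [5.6,0,0,-0.06,0,0,0],
])

```text
clock: 15.7
position: [0.4725, 0.2473, 0.0105]
tool_rot: [-3.142, 0.0, 1.946]
force: [0.4, -0.3, 0.4]
grip_width: 0.0562
finger_force: 0.0
```

Emit:
servo_tool([
  [5.6,0,0,-0.3,0,0,0],
  [5.6,0,0,-0.8,0,0,0],
  [5.8,0,0,-1.5,0,0,0],
  [6.5,0,0,-2.5,0,0,0],
  [7.5,0,0,-4.5,0,0,0],
  [8,0,0,-7,0,0,0],
  [8,0,0,-10,0,0,0],
  [8,0,0,-13,0,0,0],
  [8,-7,0,-13,0,0,0],
  [8,-7,0,-13,0,0,0],
])

```text
clock: 16.7
position: [0.4995, 0.1795, 0.1425]
tool_rot: [3.139, 0.001, 1.944]
force: [-0.6, -0.0, 0.4]
grip_width: 0.0798
finger_force: 0.0
```

Run:
```python
from h import *
s=bot.observe();print({k:np.round(s[k],3) for k in('force','position','tool_rot','finger_force')})
f=grab('wrist'); cv2.imwrite('pics/w6.png',f['frame'])
```

```text
{'force': array([-0.571, -0.003,  0.355]), 'position': array([0.499, 0.179, 0.143]), 'tool_rot': array([3.139e+00, 1.000e-03, 1.944e+00]), 'finger_force': np.float64(0.0)}
```

View pics/w6.png

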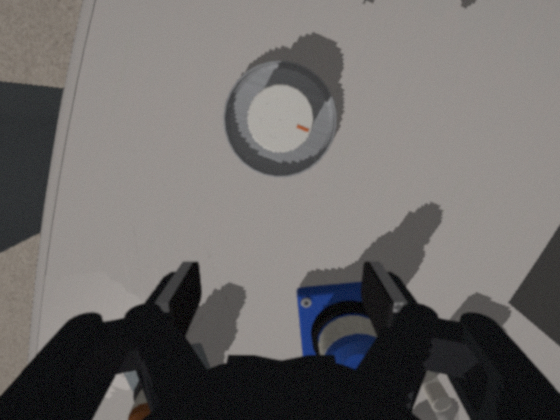

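The cap lies upright at (280,119), centred in the dish at (280,118), and the gripper is clear.

```bash
python3 -c "
from workcell import bot
print(bot.job_done())"
```

```text
the job is handed in; nothing more can be done
None
```

I opened the jar (cap pressed to about 10–15 N and turned about 58° anticlockwise) and set the cap upright in the middle of the steel dish; I handed the job in with the gripper clear, and no verdict came back.

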